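# Scan the stock label on the tall stone vase

## Task

Lift the scanner out of its charging dock by its head and lay it on the cork pad on its side, as it lay in the dock, and let go. Take it again by the handle so that your grip squeezes its trigger, and aim it squarely at the middle of the label on the robot's side of the tall narrow vase from about 10 cm away, holding it still with the trigger squeezed for a good second. Then lay it back on the cork pad, same side up, without dropping it, and leave all the other goods where they stand.

Things in the scene. Friction and masses are not known exactly. Their poses are not given: they have to be found in the camera images.
- scanner: Grey L-shaped (pistol) hand scanner lying on its side, 40 mm thick, 0.24 kg. Origin: on the head's centre line, on the face it lies on. x: beam direction, out of the dark nose; z: up as it lies. Head: x -45 to +85, y -22 to +22 mm. Black handle, 32 mm wide: x -31 to +1, reaching y -127 mm, trigger on its +x side. Starts with the handle in the dock's trough
- head_grip (a point): middle of the front part of the scanner's head, 20 mm above the face it lies on, at (58, 0, 20) mm in the scanner's frame; grip across the scanner's y, 44 mm wide. Axes as the scanner's
- trigger_grip (a point): midway between the trigger's front face and the back of the handle, at (-12, -53, 20) mm in the scanner's frame. Gripping here across the scanner's x (41 mm wide with the trigger out, 35 mm with it squeezed) presses the trigger. Axes as the scanner's
- trigger (a joint): trigger travel: 0 m out, 0.006 m fully squeezed, squeezed above 0.004. Moves along the scanner's -x into the handle against a spring (1.5 N at rest, 4.5 N at the end); any firm grip bottoms it. Bar 42 mm long (scanner y -74 to -32 mm), 28 mm high, centred 20 mm above the face the scanner lies on, 9 mm proud of the handle when out
- nose (a point): centre of the scanner's nose window, at (85, 0, 20) mm in the scanner's frame; the beam leaves here along the scanner's +x
- spot (a point): empty point on the beam 100 mm ahead of the nose, at (185, 0, 20) mm in the scanner's frame, turning with the scanner: the middle of the reading range
- scanner_middle (a point): middle of the scanner's outline seen from above, at (5, -50, 20) mm in the scanner's frame
- dock: fixed grey charging dock: base plate 170 x 190 x 8 mm, origin under its centre. Walls up to 44 mm above the bench close in handle and trigger (6 mm gaps, no room for fingers). Scanner's origin starts at (0, 55, 8) mm in the dock's frame, axes parallel; its head is clear of the walls and it lifts straight out. Dock and pad may change sides
- pad: fixed cork pad 240 x 240 x 4 mm flat on the bench; origin under its centre (top 4 mm above)
- tall_vase: heavy (2.2 kg) open square vase of dark stone, the tallest and narrowest of three labelled ones: 90 x 90 mm, 200 mm high; origin at the centre of its underside, front face towards its -x. It may stand in any of the three places in the row
- tall_vase_label (a point): centre of the white 50 x 50 mm label with a printed black square pattern, on the tall vase's front face, 120 mm above the bench; a white paper strip 24 mm wide runs from it up and over the rim, so that side shows from above. It faces the robot within 20 degrees of -x. Axes as the vase's: x points into the vase (the way the scanner should look), z up
- cube_planter: labelled dark stone cube planter, 120 x 120 x 120 mm, 2.4 kg, not to be moved; origin under its centre
- wide_vase: labelled wide dark stone vase, 80 deep x 160 wide x 150 mm high, 2.6 kg, not to be moved; origin under its centre
- small_bowl: small marble bowl, 76 mm across, 36 mm high, bystander; origin under its centre
- soap_dish: grey stone slab 55 x 90 x 18 mm, bystander; origin under its centre
- candle_jar: amber jar with wooden lid, 64 mm across, 65 mm high, bystander at the left side; origin under its centre
- candlestick: dark metal candlestick, 76 mm across, 105 mm high, bystander at the left side; origin under its centre
- plain_cup: terracotta cup, 76 mm across, 85 mm high, bystander at the right side; origin under its centre
- tape_roll: cardboard ring 100 mm across, 48 mm high, bystander at the right side; origin under its centre
There are look-alikes about, which are no part of the job. What is shaped like the scanner but turquoise is not meant. What is shaped like the tall_vase but blue is not meant.

How it is judged:
By the outcome, as a careful person would: the job done as asked, in the order asked, and still so for the second after the job is handed in, with the robot touching nothing.
It also fails if it takes over 72 s, if anything falls off the work surface, if the arm or the gripper's body presses on something with over 40 N, if the wrist force passes 120 N, or if a joint passes its speed limit or range.

## Robot

A 7-joint arm with a two-finger parallel gripper is mounted at the origin on the work surface. World frame = base frame: x ahead of the robot, y to its left, z up, the work surface at z = 0. Lengths are in m, angles in rad, forces in N, time in s.
With the tool pointing down it reaches from about 0.4 to 0.85 m from the base axis. Payload 10.4 kg.
Tool frame: the origin (TCP) lies between the finger pads; the fingertips stand 17 mm ahead of it and the grasp point (between the pads) lies 2 mm behind it; z points along the fingers, y is the direction in which the jaws open and shut (so a half turn about z gives the same grasp; the last joint's range is limited). The gripper opens to 85 mm and grips with 20 to 120 N. Pads are 22 mm wide; open, the fingers measure 114 mm over their backs; the gripper's body (76 mm by 85 mm) begins 54 mm behind the grasp point. The pads swing forward as they close: fully open they stand 13 mm farther back than shut.
Start: joints at [-1.342, 0.332, -0.065, 1.46, 0.022, 1.35, -0.088], TCP at [0.156, 0.605, 0.248] pointing down, gripper open.
Joint ranges: [-2.6, 2.6], [-0.5, 2.12], [-1.47, 1.34], [0.16, 2.42], [-1.27, 4.41], [0.06, 2.06], [-2.6, 2.6]. Speed limits (rad/s): [2.22, 2.22, 2.79, 2.79, 3.14, 3.14, 3.14].

## Interface

Orientations are given as a unit quaternion [x, y, z, w].
In Python, from workcell import manip gives the robot as it stands.
- The arm moves only by the tool jog_arm, never from a script. Its argument "steps" is one flat list of numbers, 5 for each row, row after row: the finger opening in m, from 0 to 0.0854, then the shift along the tool's x, y, z in m, then the turn about the tool's z in rad. In form: [gripper, x, y, z, twist, gripper, x, y, z, twist, ...]. A call has exactly 10 rows; each row is the pose to reach, as a shift and turn from the pose commanded when the call began, along the tool's axes at that moment; what a row does not reach only later rows make up. A row lasts 1/10 s, in which the tool goes at most 50 mm and 8.59 degrees, less where a joint would pass 70% of its speed; a pose out of reach is approached as far as the arm can. A call with a gripper value outside its range is refused whole. The fingers move at their own pace and stop on an object; "grip_force" is the grip in N (left out, the last holds). Time passes only in rows, so rows that repeat a pose let the fingers close, or fill a call up. It gives the time, the measured TCP pose, the force and the opening at its end, in the units of the state.
- manip.get_obs(): the state, without advancing time (a new reading comes with each control period).
- manip.camera(name): name is "scene" or "top" or "wrist"; returns (picture, depth): 480x640x3 uint8, red, green, blue; 480x640 float32, m along the optical axis (not along the pixel's ray), 0 where there is no reading.
- manip.calibration(name): a dict with "mtx" (3x3 intrinsics, pixels), "k1" (the pictures are not rectified: a ray, as slopes to the right and down, at radius r is drawn at 1 + k1 r^2 times it, then the intrinsics apply), "world_to_cam" (4x4, takes a point from world to camera coordinates). Camera axes: x right, y down, z forward; pixel columns grow to the right and rows downward; lengths in m; the calibration is good to about 2 mm. A picture is of the moment at which its call begins: read the wrist's pose just before it. calibration takes no time and is no camera call; for the wrist camera it gives the pose at the moment of the call.
- manip.hand_in(): hands the job in, once; it reports no verdict.
The state is a dict: "clock": time; "joint_pos": joint angles; "joint_velocities": joint speeds; "tau": joint torques, N m; "position": TCP position; "ee_rot": TCP orientation; "ft_force": force on the tool from outside, world axes, zero at the start; "torque": the same for the moment, N m; "grip_width": opening from 0.0 (shut) to 1.0 (fully open).
Only numpy, scipy, OpenCV 4.12 (cv2) and the standard library are available. Lean on these libraries where they do the work, as an engineer would, in place of code of your own. Each camera call takes 0.05 s, during which the arm holds its last target.

## Working session

There is one attempt and no reset: what is moved stays moved. The work goes in short steps, Python scripts to look and compute and a tool call to move; the robot and the scene stay as the last step left them, time stands still between calls to the robot, and variables do not carry over. Pictures are saved under pics/ and viewed, and the job is handed in when it is done.

Besides the shell and the picture viewer there is one more tool, called as name(argument=value, ...) on one line, values as JSON. jog_arm: Moves the arm, as the interface text tells. Its arguments: {"type":"object","properties":{"steps":{"type":"array"},"grip_force":{"type":"number"}},"required":["steps"]}

```bash
ls; mkdir -p pics; python3 - <<'E'
from workcell import manip
import cv2
o=manip.get_obs();print(o)
for n in("scene","top"):
    p,d=manip.camera(n);cv2.imwrite(f"pics/{n}0.png",p[:,:,::-1]);import numpy as np;np.savez(f"{n}0.npz",p=p,d=d)
    print(manip.calibration(n))
E
```

```text
pics
{'clock': 0.0, 'joint_pos': array([-1.34159792,  0.33290099, -0.06467296,  1.46093511,  0.02163227,
        1.34989167, -0.08853152]), 'joint_velocities': array([-0.00052828, -0.00074911, -0.00065294, -0.00087771, -0.0009919 ,
        0.0010402 , -0.00021354]), 'tau': array([-8.85331538e-04, -6.25443721e+01,  4.85813257e-02, -3.91598153e+01,
        1.61574717e-02,  9.81093297e-03, -2.35979479e-05]), 'position': array([0.15565956, 0.60494932, 0.24750063]), 'ee_rot': array([ 1.25581285e-01,  9.92083073e-01, -7.18534759e-04, -3.75755020e-05]), 'ft_force': array([ 0.88790353, -0.83122542, -0.86572432]), 'torque': array([-0.00127727, -0.03371085,  0.00828489]), 'grip_width': 0.9997739102303019}
{'mtx': array([[451.84281679,   0.        , 309.71701253],
       [  0.        , 451.84281679, 235.37001035],
       [  0.        ,   0.        ,   1.        ]]), 'k1': 0.0026232605117310166, 'world_to_cam': array([[-0.86622334,  0.49958708,  0.00835963,  0.37855627],
       [ 0.42959323,  0.7531979 , -0.49813912, -0.14348675],
       [-0.25516032, -0.42790849, -0.86705682,  1.53484936],
       [ 0.        ,  0.        ,  0.        ,  1.        ]])}
{'mtx': array([[544.66054352,   0.        , 313.11695247],
       [  0.        , 544.66054352, 238.79701601],
       [  0.        ,   0.        ,   1.        ]]), 'k1': -0.13946478915543292, 'world_to_cam': array([[ 0.02820417, -0.99943185,  0.01845251, -0.03483223],
       [-0.99734639, -0.02937519, -0.06661292,  0.45945566],
       [ 0.06711712, -0.01652478, -0.99760825,  1.67382105],
       [ 0.        ,  0.        ,  0.        ,  1.        ]])}
```

View pics/scene0.png

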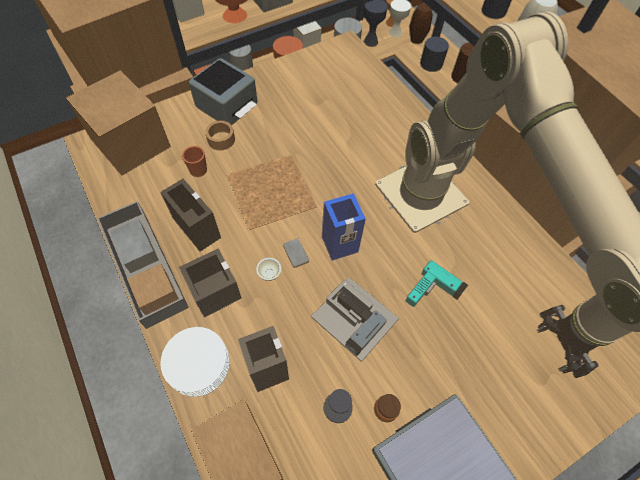

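View pics/top0.png

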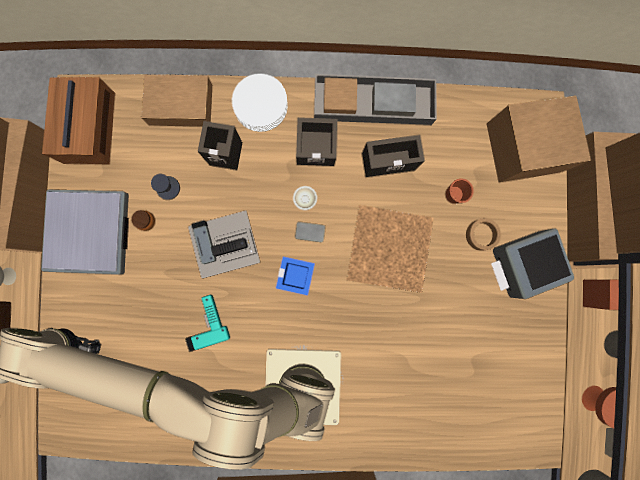

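```bash
cat > h.py <<'E'
import numpy as np, cv2
from workcell import manip
def rays(cal,uv):
    uv=np.asarray(uv,float).reshape(-1,1,2)
    n=cv2.undistortPoints(uv,cal["mtx"],np.array([cal["k1"],0,0,0,0.]))[:,0]
    return np.c_[n,np.ones(len(n))]
def to_plane(cal,uv,z):
    W=cal["world_to_cam"];R=W[:3,:3];c=-R.T@W[:3,3];d=rays(cal,uv)@R
    return c+d*((z-c[2])/d[:,2])[:,None]
def cloud(cal,d):
    v,u=np.mgrid[:480,:640];r=rays(cal,np.c_[u.ravel(),v.ravel()])
    P=r*d.ravel()[:,None];W=cal["world_to_cam"]
    return ((P-W[:3,3])@W[:3,:3]).reshape(480,640,3)
def rect(m):
    c=max(cv2.findContours(m.astype(np.uint8),cv2.RETR_EXTERNAL,cv2.CHAIN_APPROX_NONE)[0],key=cv2.contourArea)
    return c
E
python3 - <<'E'
from h import *
z=np.load("top0.npz");p,d=z["p"],z["d"];cal=manip.calibration("top")
X=cloud(cal,d);np.save("X0.npy",X)
big=lambda a,b,c,e,k:cv2.resize(p[b:e,a:c,::-1],None,fx=k,fy=k,interpolation=cv2.INTER_CUBIC)
cv2.imwrite("pics/dock.png",big(180,200,270,285,7))
cv2.imwrite("pics/vases.png",big(190,110,430,185,3.3))
def at(u,v): return X[v,u].round(3)
for n,u,v in[("bench",300,320),("pad",390,250),("dockplate",250,262),("dockplate2",235,220)]:print(n,at(u,v))
# height histogram per vase region
for n,(a,b,c,e),zz in[("L",(190,115,250,175),.2),("M",(290,110,345,172),.12),("R",(355,130,430,182),.15)]:
    h=X[b:e,a:c,2];print(n,"max z",np.percentile(h[h>0.03],[50,90,98]))
    m=np.zeros((480,640),bool);m[b:e,a:c]=h>np.percentile(h[h>.03],98)-.02
    P=X[m][:,:2]*1000;r=cv2.minAreaRect(P.astype(np.float32));print(r)
# scanner by height
m=np.zeros((480,640),bool);m[205:280,185:265]=1
print(np.histogram(X[m][:,2],bins=np.arange(-.005,.065,.004)))
E
```

```text
bench [ 0.207  0.012 -0.003]
pad [ 0.433 -0.264  0.003]
dockplate [0.383 0.173 0.005]
dockplate2 [0.512 0.223 0.014]
L max z [0.14891661 0.20128894 0.20499605]
((548.55224609375, 175.3830108642578), (512.1087646484375, 121.38285064697266), 26.634410858154297)
M max z [0.11117973 0.12251568 0.12628856]
((581.8176879882812, -22.4527587890625), (469.8553466796875, 120.63629913330078), 0.026249637827277184)
R max z [0.13451188 0.15272849 0.15657087]
((588.701416015625, -125.371337890625), (156.85182189941406, 527.9293212890625), 44.877037048339844)
(array([ 826, 1125, 1036,  718,  311,   80,   23,   28,   18,   25,  127,
        277,  495,  371,  149,   24,    2]), array([-0.005, -0.001,  0.003,  0.007,  0.011,  0.015,  0.019,  0.023,
        0.027,  0.031,  0.035,  0.039,  0.043,  0.047,  0.051,  0.055,
        0.059,  0.063]))
```

View pics/dock.png

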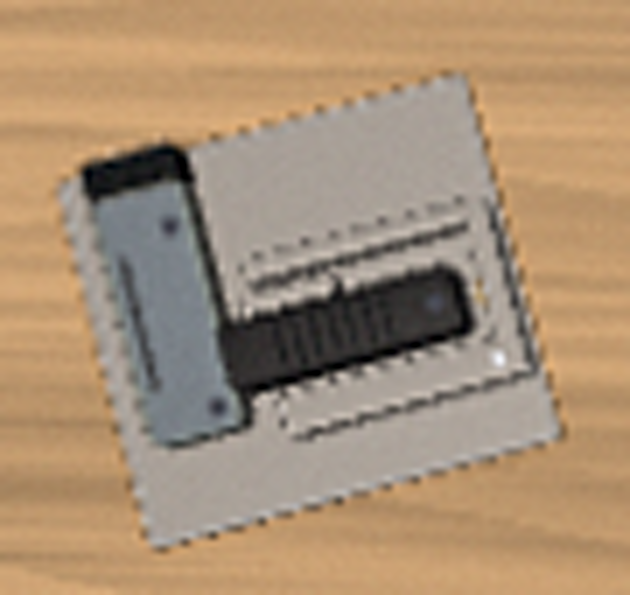

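View pics/vases.png

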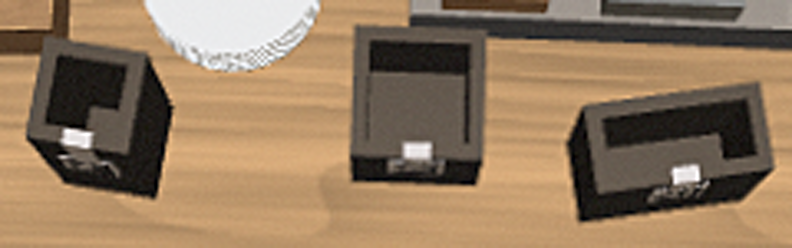

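```bash
python3 - <<'E'
from h import *
z=np.load("top0.npz");p,d=z["p"],z["d"]
c=cv2.resize(p[115:175,190:250,::-1],None,fx=10,fy=10,interpolation=cv2.INTER_CUBIC);cv2.imwrite("pics/vL.png",c)
z=np.load("scene0.npz")["p"];c=cv2.resize(z[320:400,230:300,::-1],None,fx=7,fy=7,interpolation=cv2.INTER_CUBIC);cv2.imwrite("pics/vLs.png",c)
E
```

```text
(no output)
```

View pics/vL.png

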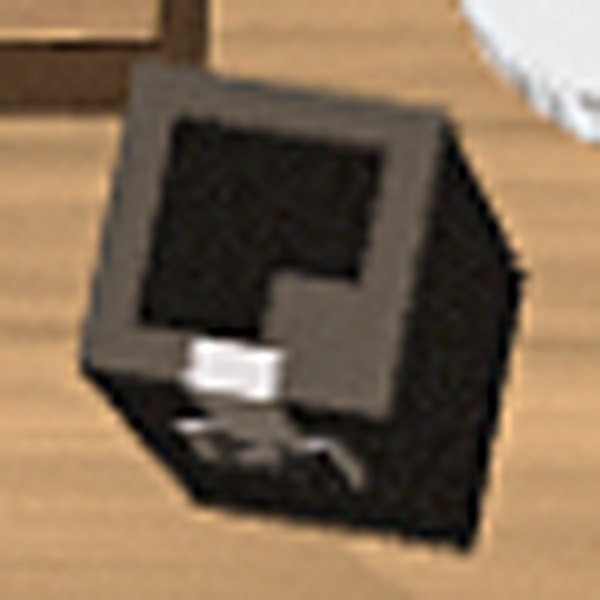

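View pics/vLs.png

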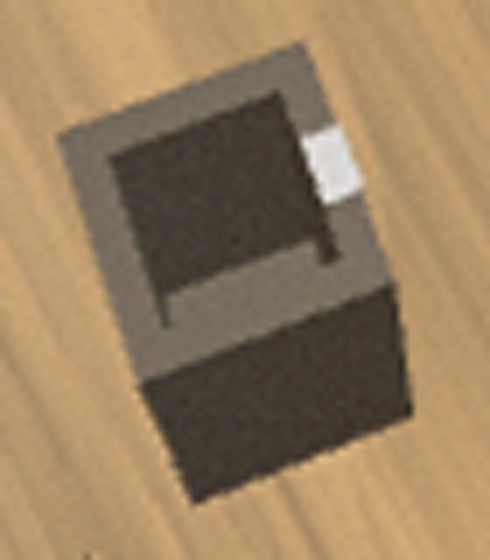

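```bash
python3 - <<'E'
from h import *
cal=manip.calibration("top");cs=manip.calibration("scene")
def px(c,k,o): return (np.array(c,float)+.5)/k-.5+np.array(o)
def quad(Q,name):
    print(name,Q[:,:2].round(4).tolist(),"c",Q.mean(0).round(4)); 
    for i in range(4):
        e=Q[(i+1)%4]-Q[i];print("  side",np.linalg.norm(e).round(4),"ang",np.degrees(np.arctan2(e[1],e[0])).round(1))
quad(to_plane(cal,px([(135,62),(443,113),(390,412),(85,365)],10,(190,115)),.2),"rim top")
quad(to_plane(cs,px([(60,135),(302,42),(397,288),(142,382)],7,(230,320)),.2),"rim scene")
quad(to_plane(cal,px([(62,185),(462,72),(562,435),(155,548)],7,(180,200)),.008),"dock top")
quad(to_plane(cal,px([(80,158),(185,143),(252,428),(152,447)],7,(180,200)),.048),"head top")
print(to_plane(cal,px([(472,330)],7,(180,200)),.048), to_plane(cal,px([(458,268)],7,(180,200)),.048))
# pad
p=np.load("top0.npz")["p"];hsv=cv2.cvtColor(p,cv2.COLOR_RGB2HSV)
roi=np.zeros((480,640),bool);roi[190:305,335:445]=1
print(hsv[250,390],hsv[320,390])
quad(to_plane(cal,[(358,206),(434,209),(424,293),(346,283)],.004),"pad")
E
python3 - <<'E'
import sys;sys.path.insert(0,'.')
from h import *
p=np.load("top0.npz")["p"]
cv2.imwrite("pics/pad.png",cv2.resize(p[195:305,335:445,::-1],None,fx=5,fy=5))
s=np.load("scene0.npz")["p"]
cv2.imwrite("pics/docks.png",cv2.resize(s[270:370,300:410,::-1],None,fx=6,fy=6,interpolation=cv2.INTER_CUBIC))
E
```

```text
rim top [[0.7732, 0.3022], [0.7603, 0.2139], [0.674, 0.2249], [0.6854, 0.3117]] c [0.7232 0.2632 0.2   ]
  side 0.0892 ang -98.3
  side 0.087 ang 172.7
  side 0.0875 ang 82.5
  side 0.0883 ang -6.2
rim scene [[0.7601, 0.2161], [0.6736, 0.228], [0.6855, 0.3185], [0.7724, 0.3039]] c [0.7229 0.2666 0.2   ]
  side 0.0873 ang 172.2
  side 0.0913 ang 82.5
  side 0.0881 ang -9.6
  side 0.0887 ang -97.9
dock top [[0.4894, 0.3697], [0.5452, 0.1921], [0.3846, 0.1417], [0.3289, 0.3212]] c [0.437  0.2562 0.008 ]
  side 0.1862 ang -72.6
  side 0.1684 ang -162.6
  side 0.188 ang 107.2
  side 0.1677 ang 16.8
head top [[0.4981, 0.3537], [0.506, 0.3078], [0.3826, 0.2734], [0.373, 0.3168]] c [0.44   0.3129 0.048 ]
  side 0.0466 ang -80.3
  side 0.1281 ang -164.4
  side 0.0444 ang 102.5
  side 0.1304 ang 16.5
[[0.42807174 0.17915176 0.048     ]] [[0.45485437 0.18621996 0.048     ]]
[ 14 125 116] [ 15 109 173]
pad [[0.5686, -0.16], [0.567, -0.4024], [0.3009, -0.3743], [0.3262, -0.128]] c [ 0.4407 -0.2662  0.004 ]
  side 0.2424 ang -90.4
  side 0.2675 ang 174.0
  side 0.2476 ang 84.2
  side 0.2445 ang -7.5
```

View pics/pad.png

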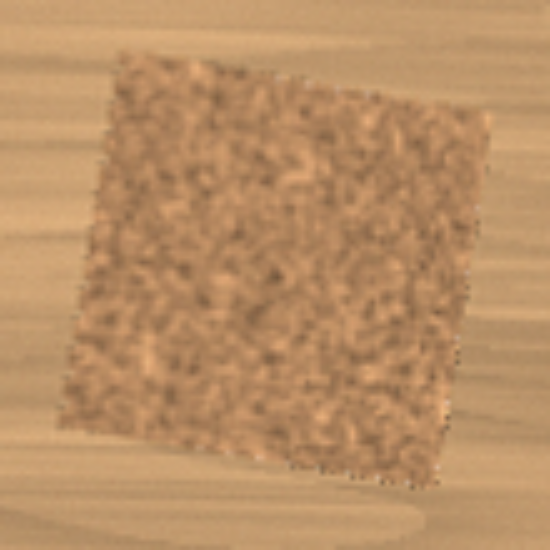

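View pics/docks.png

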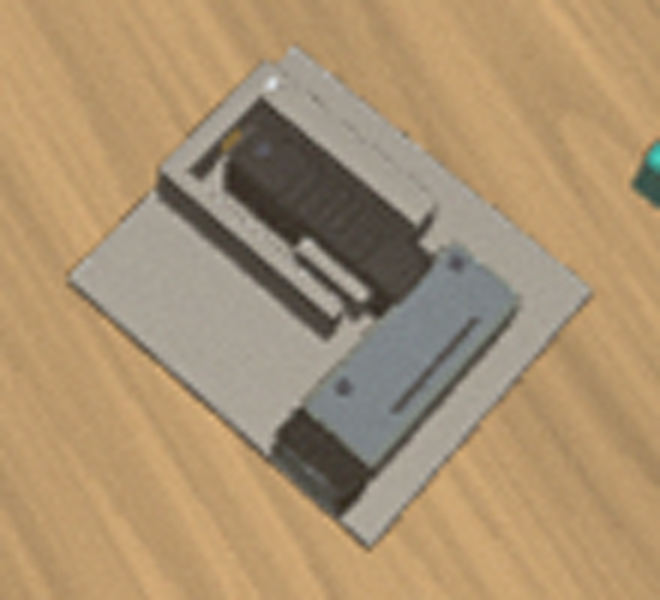

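```bash
cat >> h.py <<'E'
def tool():
    o=manip.get_obs();from scipy.spatial.transform import Rotation as R
    r=R.from_quat(o["ee_rot"]).as_matrix();return o,r
def shift(target,yaw_y=None):
    o,r=tool();s=r.T@(np.array(target)-o["position"])
    y=np.degrees(np.arctan2(r[1,1],r[0,1]))
    t=0 if yaw_y is None else -(((yaw_y-y)+180)%360-180)
    print("clock",o["clock"],"pos",o["position"].round(4),"tooly yaw",y.round(2),"tilt",np.degrees(np.arccos(-r[2,2])).round(2),"j",o["joint_pos"].round(2))
    print("shift",s.round(4),"twist",np.radians(t).round(4))
E
python3 - <<'E'
from h import *
cal=manip.calibration("top");cs=manip.calibration("scene")
px=lambda c,k,o:(np.array(c,float)+.5)/k-.5+np.array(o)
Q=to_plane(cal,px([(118,53),(492,110),(435,487),(58,428)],5,(335,195)),.004);print(Q.round(3),Q.mean(0))
for i in range(4):
    e=Q[(i+1)%4]-Q[i];print(np.linalg.norm(e),np.degrees(np.arctan2(e[1],e[0])))
Q=to_plane(cs,px([(293,45),(592,293),(370,548),(68,278)],6,(300,270)),.008);print("dock scene",Q.round(3),Q.mean(0))
Q=to_plane(cal,[(284,257),(314,262),(307,294),(277,289)],.2);print("blue",Q.round(3))
shift([.4765,.3245,.2],106.8)
E
```

```text
[[ 0.571 -0.161  0.004]
 [ 0.543 -0.399  0.004]
 [ 0.304 -0.367  0.004]
 [ 0.335 -0.128  0.004]] [ 0.43813982 -0.26375208  0.004     ]
0.24050618228323817 -96.7922261326969
0.2409926295885336 172.18750322084205
0.24018292048068637 82.59212963285903
0.2384064931949707 -7.742532262396661
dock scene [[0.385 0.144 0.008]
 [0.33  0.326 0.008]
 [0.49  0.375 0.008]
 [0.545 0.194 0.008]] [0.43738436 0.25963145 0.008     ]
blue [[ 0.395  0.06   0.2  ]
 [ 0.384 -0.023  0.2  ]
 [ 0.295 -0.006  0.2  ]
 [ 0.307  0.077  0.2  ]]
clock 0.1 pos [0.1556 0.605  0.2476] tooly yaw 75.58 tilt 0.07 j [-1.34  0.33 -0.06  1.46  0.02  1.35 -0.09]
shift [-0.3806 -0.1917  0.0479] twist -0.5449
```

jog_arm(steps=[0.085, -0.03, -0.015, 0.005, -0.06, 0.085, -0.07, -0.035, 0.01, -0.12, 0.085, -0.11, -0.055, 0.015, -0.18, 0.085, -0.155, -0.077, 0.02, -0.24, 0.085, -0.2, -0.1, 0.025, -0.3, 0.085, -0.245, -0.122, 0.03, -0.36, 0.085, -0.29, -0.145, 0.035, -0.42, 0.085, -0.33, -0.165, 0.04, -0.48, 0.085, -0.36, -0.18, 0.045, -0.53, 0.085, -0.381, -0.191, 0.048, -0.545])

```text
clock: 1.1
position: [0.4789, 0.3226, 0.1996]
ee_rot: [-0.145, 0.989, -0.001, -0.0]
ft_force: [-0.1, -0.0, 0.2]
grip_width: 0.995
```

```bash
python3 - <<'E'
from h import *
shift([.4767,.3265,.2],106.8)
p,d=manip.camera("wrist");cal=manip.calibration("wrist");import pickle;pickle.dump((p,d,cal),open("w1.pkl","wb"))
cv2.imwrite("pics/w1.png",p[:,:,::-1]);print(cal["world_to_cam"].round(3))
E
```

```text
clock 1.1 pos [0.4789 0.3226 0.1996] tooly yaw 106.73 tilt 0.07 j [-0.78  0.26  0.13  1.66 -0.03  1.22  1.22]
shift [ 0.001   0.0044 -0.0004] twist -0.0012
[[-0.285  0.959 -0.003 -0.168]
 [ 0.92   0.274  0.281 -0.553]
 [ 0.27   0.077 -0.96   0.176]
 [ 0.     0.     0.     1.   ]]
```

View pics/w1.png

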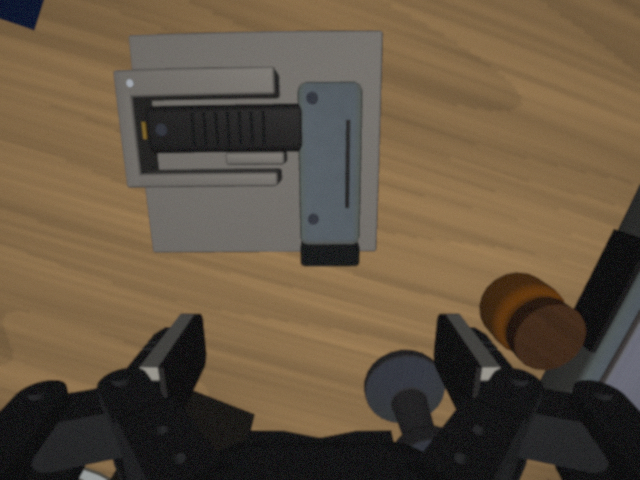

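```bash
python3 - <<'E'
from h import *
import pickle
p,d,cal=pickle.load(open("w1.pkl","rb"))
Q=to_plane(cal,[(300,85),(361,85),(358,262),(302,262)],.048);print(Q.round(4))
print("screws",to_plane(cal,[(312,98),(313,219)],.048).round(4))
e=Q[2:].mean(0)-Q[:2].mean(0);print(np.linalg.norm(e),np.degrees(np.arctan2(e[1],e[0])))
n=e/np.linalg.norm(e);back=Q[:2].mean(0);nose=Q[2:].mean(0)
print("origin",(back+.045*n).round(4),(nose-.085*n).round(4),"hg",(nose-.027*n).round(4))
Q=to_plane(cal,[(130,36),(382,31),(376,249),(153,251)],.008);print("dock",Q.round(4),Q.mean(0))
E
```

```text
[[0.3872 0.2775 0.048 ]
 [0.3758 0.3159 0.048 ]
 [0.4925 0.3517 0.048 ]
 [0.5043 0.3122 0.048 ]]
screws [[0.3928 0.2874 0.048 ]
 [0.471  0.3109 0.048 ]]
0.1221478148137796 16.790320030980606
origin [0.4246 0.3097 0.048 ] [0.417  0.3074 0.048 ] hg [0.4726 0.3242 0.048 ]
dock [[0.3845 0.1431 0.008 ]
 [0.3301 0.3214 0.008 ]
 [0.4889 0.3702 0.008 ]
 [0.5443 0.1905 0.008 ]] [0.43697668 0.25631002 0.008     ]
```

jog_arm(steps=[0.08, 0.0015, 0.003, 0.02, 0, 0.08, 0.0015, 0.003, 0.05, 0, 0.08, 0.0015, 0.003, 0.08, 0, 0.08, 0.0015, 0.003, 0.105, 0, 0.08, 0.0015, 0.003, 0.125, 0, 0.08, 0.0015, 0.003, 0.14, 0, 0.08, 0.0015, 0.003, 0.152, 0, 0.08, 0.0015, 0.003, 0.16, 0, 0.08, 0.0015, 0.003, 0.164, 0, 0.08, 0.0015, 0.003, 0.164, 0])

```text
clock: 2.15
position: [0.4748, 0.3279, 0.0363]
ee_rot: [-0.146, 0.989, 0.0, -0.0]
ft_force: [-0.2, -0.1, 0.8]
grip_width: 0.935
```

```bash
python3 - <<'E'
from h import *
shift([.4765,.3253,.036],106.8)
p,d=manip.camera("wrist")
cv2.imwrite("pics/w2.png",p[:,:,::-1])
E
```

```text
clock 2.15 pos [0.4748 0.3279 0.0363] tooly yaw 106.8 tilt 0.0 j [-0.77  0.44  0.11  1.8  -0.06  0.9   1.22]
shift [-0.0008 -0.003   0.0003] twist -0.0001
```

View pics/w2.png

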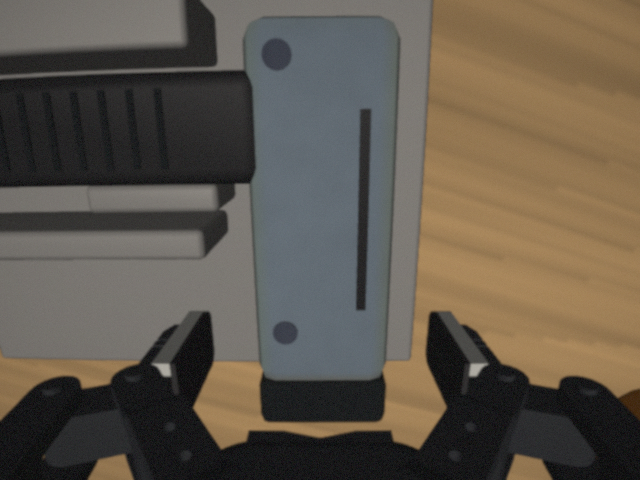

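```bash
python3 - <<'E'
from h import *
cal=manip.calibration("wrist");P=to_plane(cal,[(322,20),(322,418)],.048)
o,r=tool();print(P.round(4),((P-o["position"])@r).round(4))
E
```

```text
[[0.3791 0.2994 0.048 ]
 [0.4972 0.3353 0.048 ]] [[ 0.1002  0.0003 -0.0114]
 [-0.0233  0.0005 -0.0113]]
```

jog_arm(steps=[0.06, 0, 0, 0, 0, 0.05, 0, 0, 0, 0, 0.042, 0, 0, 0, 0, 0.035, 0, 0, 0, 0, 0.03, 0, 0, 0, 0, 0.03, 0, 0, 0, 0, 0.03, 0, 0, 0, 0, 0.03, 0, 0, 0, 0, 0.03, 0, 0, 0, 0, 0.03, 0, 0, 0, 0], grip_force=90)

```text
clock: 3.2
position: [0.4752, 0.3282, 0.0372]
ee_rot: [-0.146, 0.989, 0.0, 0.001]
ft_force: [-1.4, -0.1, 5.7]
grip_width: 0.503
```

jog_arm(steps=[0.03, 0, 0, -0.003, 0, 0.03, 0, 0, -0.008, 0, 0.03, 0, 0, -0.016, 0, 0.03, 0, 0, -0.026, 0, 0.03, 0, 0, -0.038, 0, 0.03, 0, 0, -0.05, 0, 0.03, 0, 0, -0.062, 0, 0.03, 0, 0, -0.072, 0, 0.03, 0, 0, -0.08, 0, 0.03, 0, 0, -0.08, 0])

```text
clock: 4.2
position: [0.4753, 0.3283, 0.1177]
ee_rot: [-0.146, 0.989, 0.001, 0.001]
ft_force: [0.2, 1.0, -3.9]
grip_width: 0.497
```

```bash
python3 - <<'E'
from h import *
shift([.4748,.3279,.28],106.8)
p,d=manip.camera("wrist")
cv2.imwrite("pics/w3.png",p[:,:,::-1])
p,d=manip.camera("scene")
cv2.imwrite("pics/s3.png",cv2.resize(p[200:380,260:500,::-1],None,fx=3,fy=3))
E
```

```text
clock 4.2 pos [0.4753 0.3283 0.1177] tooly yaw 106.8 tilt 0.12 j [-0.78  0.33  0.12  1.75 -0.04  1.06  1.21]
shift [ 3.000e-04 -1.000e-04 -1.623e-01] twist -0.0001
```

View pics/w3.png

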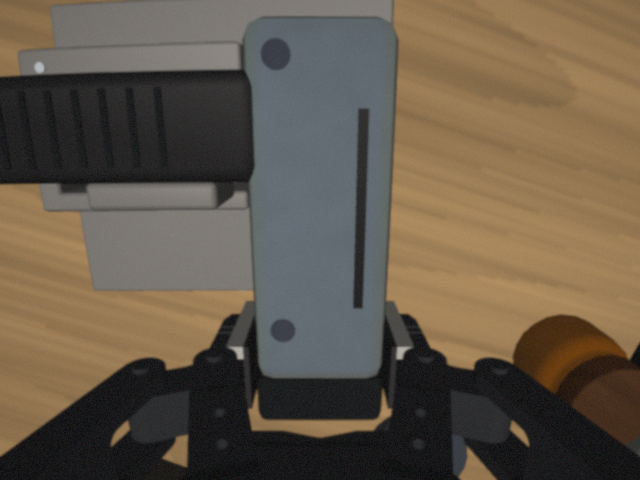

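View pics/s3.png

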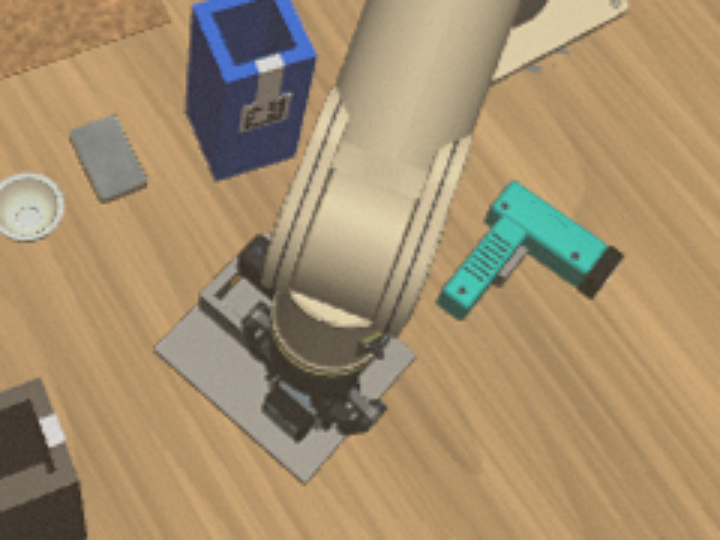

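jog_arm(steps=[0.03, 0, 0, -0.01, 0, 0.03, 0, 0, -0.03, 0, 0.03, 0, 0, -0.055, 0, 0.03, 0, 0, -0.08, 0, 0.03, 0, 0, -0.105, 0, 0.03, 0, 0, -0.13, 0, 0.03, 0, 0, -0.15, 0, 0.03, 0, 0, -0.163, 0, 0.03, 0, 0, -0.17, 0, 0.03, 0, 0, -0.17, 0])

```text
clock: 5.3
position: [0.4749, 0.3279, 0.2867]
ee_rot: [-0.146, 0.989, 0.0, 0.0]
ft_force: [1.1, -0.5, -3.5]
grip_width: 0.502
```

jog_arm(steps=[0.03, 0.002, -0.008, 0, 0, 0.03, 0.006, -0.024, 0, 0.02, 0.03, 0.013, -0.05, 0, 0.04, 0.03, 0.02, -0.078, 0, 0.06, 0.03, 0.027, -0.106, 0, 0.08, 0.03, 0.034, -0.134, 0, 0.1, 0.03, 0.042, -0.162, 0, 0.12, 0.03, 0.049, -0.19, 0, 0.14, 0.03, 0.056, -0.218, 0, 0.16, 0.03, 0.063, -0.246, 0, 0.18])

```text
clock: 6.3
position: [0.4853, 0.0716, 0.2863]
ee_rot: [-0.056, 0.998, 0.0, 0.0]
ft_force: [0.8, 0.0, -3.5]
grip_width: 0.498
```

jog_arm(steps=[0.03, 0.008, -0.028, 0, 0.025, 0.03, 0.015, -0.056, 0, 0.05, 0.03, 0.022, -0.084, 0, 0.075, 0.03, 0.029, -0.112, 0, 0.1, 0.03, 0.036, -0.14, 0, 0.125, 0.03, 0.043, -0.168, 0, 0.15, 0.03, 0.05, -0.196, 0, 0.175, 0.03, 0.056, -0.22, 0, 0.2, 0.03, 0.06, -0.235, 0, 0.22, 0.03, 0.062, -0.24, 0, 0.24])

```text
clock: 7.3
position: [0.4504, -0.1733, 0.2863]
ee_rot: [0.065, 0.998, 0.0, 0.0]
ft_force: [0.0, -0.1, -3.5]
grip_width: 0.498
```

```bash
python3 - <<'E'
from h import *
shift([.498,-.2214,.08],82.3);print(manip.get_obs()["grip_width"])
E
```

```text
clock 7.3 pos [ 0.4504 -0.1733  0.2863] tooly yaw 82.51 tilt 0.0 j [-0.31 -0.03  0.58  1.79  0.02  1.38  1.7 ]
shift [-0.0535 -0.0415  0.2063] twist 0.0036
0.4976220714793826
```

jog_arm(steps=[0.03, -0.006, -0.005, 0.01, 0.004, 0.03, -0.016, -0.013, 0.03, 0.004, 0.03, -0.026, -0.021, 0.055, 0.004, 0.03, -0.036, -0.029, 0.085, 0.004, 0.03, -0.045, -0.036, 0.115, 0.004, 0.03, -0.052, -0.041, 0.145, 0.004, 0.03, -0.0535, -0.0415, 0.172, 0.004, 0.03, -0.0535, -0.0415, 0.195, 0.004, 0.03, -0.0535, -0.0415, 0.21, 0.004, 0.03, -0.0535, -0.0415, 0.22, 0.004])

```text
clock: 8.3
position: [0.4988, -0.2183, 0.0646]
ee_rot: [0.065, 0.998, 0.0, -0.001]
ft_force: [-0.2, 0.7, -2.9]
grip_width: 0.497
```

```bash
python3 - <<'E'
from h import *
shift([.498,-.2214,.0345],82.3)
p,d=manip.camera("top");cv2.imwrite("pics/t4.png",cv2.resize(p[170:320,320:460,::-1],None,fx=4,fy=4))
p,d=manip.camera("wrist");cv2.imwrite("pics/w4.png",p[:,:,::-1])
E
```

```text
clock 8.3 pos [ 0.4988 -0.2183  0.0646] tooly yaw 82.59 tilt 0.1 j [-0.17  0.38  0.59  1.89 -0.26  0.94  1.98]
shift [ 0.0003 -0.0032  0.0301] twist 0.005
```

View pics/t4.png

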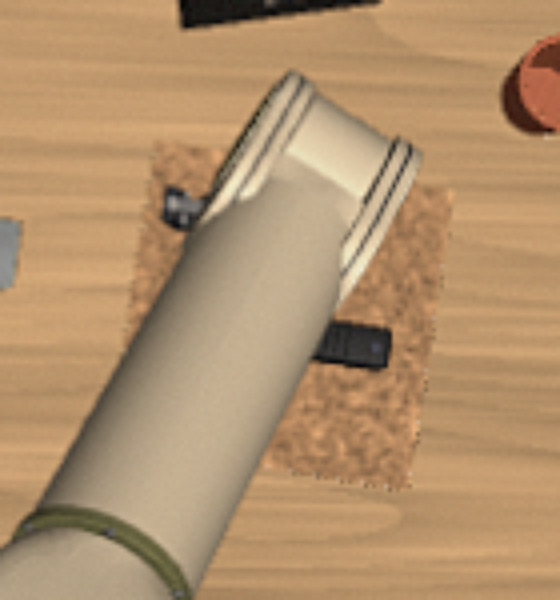

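View pics/w4.png

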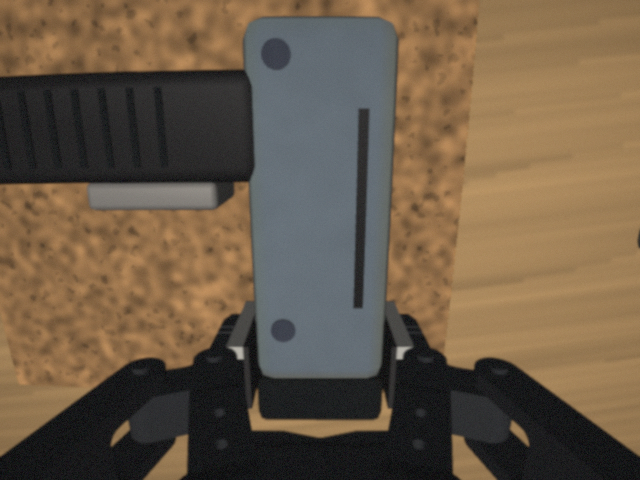

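jog_arm(steps=[0.03, 0, -0.002, 0.004, 0.005, 0.03, 0, -0.003, 0.009, 0.005, 0.03, 0, -0.003, 0.014, 0.005, 0.03, 0, -0.003, 0.018, 0.005, 0.03, 0, -0.003, 0.022, 0.005, 0.03, 0, -0.003, 0.025, 0.005, 0.03, 0, -0.003, 0.027, 0.005, 0.03, 0, -0.003, 0.028, 0.005, 0.03, 0, -0.003, 0.028, 0.005, 0.03, 0, -0.003, 0.028, 0.005])

```text
clock: 9.4
position: [0.4986, -0.2222, 0.0384]
ee_rot: [0.068, 0.998, 0.0, 0.0]
ft_force: [0.5, 0.4, -2.8]
grip_width: 0.503
```

jog_arm(steps=[0.03, 0, 0, 0.001, 0, 0.03, 0, 0, 0.002, 0, 0.03, 0, 0, 0.003, 0, 0.03, 0, 0, 0.0035, 0, 0.03, 0, 0, 0.004, 0, 0.03, 0, 0, 0.0045, 0, 0.03, 0, 0, 0.005, 0, 0.03, 0, 0, 0.005, 0, 0.03, 0, 0, 0.005, 0, 0.03, 0, 0, 0.005, 0])

```text
clock: 10.4
position: [0.4986, -0.2222, 0.0333]
ee_rot: [0.068, 0.998, 0.0, 0.0]
ft_force: [0.7, -0.3, -3.0]
grip_width: 0.499
```

jog_arm(steps=[0.03, 0, 0, 0.0005, 0, 0.03, 0, 0, 0.001, 0, 0.03, 0, 0, 0.001, 0, 0.03, 0, 0, 0.0015, 0, 0.03, 0, 0, 0.0015, 0, 0.03, 0, 0, 0.002, 0, 0.03, 0, 0, 0.002, 0, 0.03, 0, 0, 0.002, 0, 0.03, 0, 0, 0.002, 0, 0.03, 0, 0, 0.002, 0])

```text
clock: 11.4
position: [0.4986, -0.2223, 0.0332]
ee_rot: [0.068, 0.998, 0.001, 0.0]
ft_force: [-11.7, 6.3, 25.6]
grip_width: 0.499
```

jog_arm(steps=[0.03, 0, 0, -0.001, 0, 0.03, 0, 0, -0.0015, 0, 0.045, 0, 0, -0.0015, 0, 0.055, 0, 0, -0.0015, 0, 0.065, 0, 0, -0.0015, 0, 0.075, 0, 0, -0.0015, 0, 0.085, 0, 0, -0.0015, 0, 0.085, 0, 0, -0.0015, 0, 0.085, 0, 0, -0.0015, 0, 0.085, 0, 0, -0.0015, 0])

```text
clock: 12.4
position: [0.4985, -0.2222, 0.0328]
ee_rot: [0.068, 0.998, 0.0, 0.0]
ft_force: [-0.3, 0.2, 0.0]
grip_width: 0.997
```

jog_arm(steps=[0.085, 0, 0, -0.005, 0, 0.085, 0, 0, -0.015, 0, 0.085, 0, 0, -0.03, 0, 0.085, 0, 0, -0.05, 0, 0.085, 0, 0, -0.075, 0, 0.085, 0, 0, -0.1, 0, 0.085, 0, 0, -0.12, 0, 0.085, 0, 0, -0.14, 0, 0.085, 0, 0, -0.15, 0, 0.085, 0, 0, -0.15, 0])

```text
clock: 13.4
position: [0.4993, -0.2226, 0.1847]
ee_rot: [0.068, 0.998, -0.0, 0.002]
ft_force: [0.3, -0.0, 0.2]
grip_width: 0.989
```

```bash
python3 - <<'E'
from h import *
shift([.4207,-.2644,.18],-7.7)
p,d=manip.camera("wrist");cv2.imwrite("pics/w5.png",p[:,:,::-1])
import pickle;pickle.dump(manip.calibration("wrist"),open("w5.pkl","wb"))
E
```

```text
clock 13.4 pos [ 0.4993 -0.2226  0.1847] tooly yaw 82.21 tilt 0.18 j [-0.22  0.23  0.64  1.79 -0.15  1.17  1.9 ]
shift [ 0.0722 -0.0521  0.0044] twist 1.5693
```

View pics/w5.png

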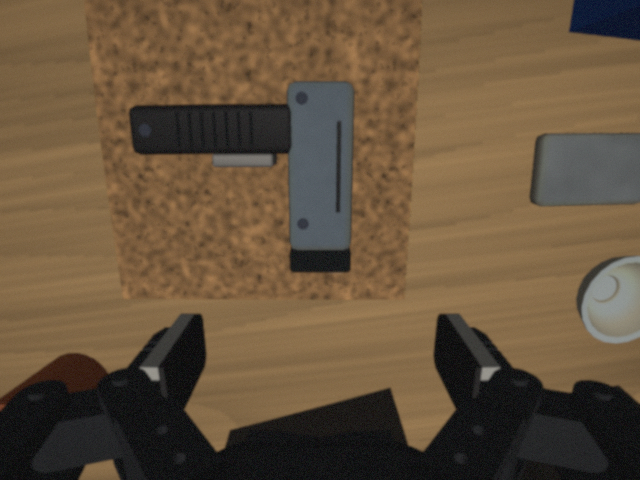

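jog_arm(steps=[0.085, 0.01, -0.007, 0, 0.14, 0.085, 0.02, -0.014, 0, 0.28, 0.085, 0.03, -0.021, 0, 0.42, 0.085, 0.04, -0.028, 0, 0.56, 0.085, 0.05, -0.035, 0, 0.7, 0.085, 0.058, -0.042, 0, 0.84, 0.085, 0.065, -0.047, 0, 0.98, 0.085, 0.07, -0.05, 0, 1.12, 0.085, 0.072, -0.052, 0, 1.26, 0.085, 0.072, -0.052, 0, 1.4])

```text
clock: 14.45
position: [0.4192, -0.264, 0.1818]
ee_rot: [0.697, 0.717, -0.0, -0.001]
ft_force: [0.7, -1.3, -0.3]
grip_width: 0.996
```

jog_arm(steps=[0.085, 0, 0, 0, 0.1, 0.085, 0, 0, 0, 0.169, 0.085, 0, 0, 0.01, 0.169, 0.085, 0, 0, 0.02, 0.169, 0.085, 0, 0, 0.03, 0.169, 0.085, 0, 0, 0.04, 0.169, 0.085, 0, 0, 0.05, 0.169, 0.085, 0, 0, 0.06, 0.169, 0.085, 0, 0, 0.06, 0.169, 0.085, 0, 0, 0.06, 0.169])

```text
clock: 15.45
position: [0.4201, -0.2641, 0.1227]
ee_rot: [0.753, 0.658, -0.0, -0.0]
ft_force: [-0.2, -0.2, 0.7]
grip_width: 0.994
```

```bash
python3 - <<'E'
from h import *
shift([.4207,-.2644,.12],-7.7)
p,d=manip.camera("wrist");cv2.imwrite("pics/w6.png",p[:,:,::-1])
import pickle;pickle.dump(manip.calibration("wrist"),open("w6.pkl","wb"))
E
```

```text
clock 15.45 pos [ 0.4201 -0.2641  0.1227] tooly yaw -7.69 tilt 0.03 j [-0.29  0.2   0.84  1.98 -0.18  1.03  0.5 ]
shift [-0.0002  0.0007  0.0027] twist 0.0002
```

View pics/w6.png

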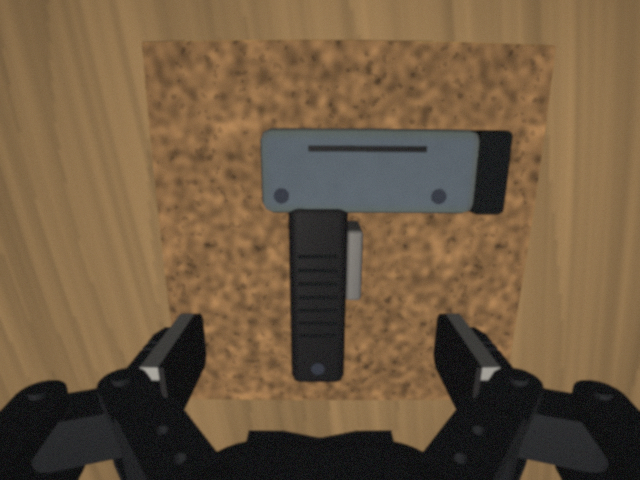

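```bash
python3 - <<'E'
from h import *
import pickle
cal=pickle.load(open("w6.pkl","rb"));o,r=tool()
f=lambda uv,z:((to_plane(cal,uv,z)-o["position"])@r)[:,:2].round(4)*1000
print("head corners z.044",f([(262,129),(511,131),(505,213),(263,213)],.044))
print("handle L/R at y mid",f([(291,265),(347,265),(318,381)],.044))
print("trigger",f([(361,228),(361,296)],.038))
E
```

```text
head corners z.044 [[ 73.4 -28.3]
 [ 73.2  96.8]
 [ 31.1  98.9]
 [ 30.8 -29.4]]
handle L/R at y mid [[  2.  -15.3]
 [  2.   15.3]
 [-71.8  -0.6]]
trigger [[ 21.3  22.9]
 [-18.9  24.2]]
```

jog_arm(steps=[0.085, 0, 0.0015, 0.012, 0, 0.085, 0, 0.0015, 0.03, 0, 0.085, 0, 0.0015, 0.048, 0, 0.085, 0, 0.0015, 0.062, 0, 0.085, 0, 0.0015, 0.072, 0, 0.085, 0, 0.0015, 0.08, 0, 0.085, 0, 0.0015, 0.086, 0, 0.085, 0, 0.0015, 0.09, 0, 0.085, 0, 0.0015, 0.091, 0, 0.085, 0, 0.0015, 0.091, 0])

```text
clock: 16.5
position: [0.4218, -0.2643, 0.0319]
ee_rot: [0.753, 0.658, 0.0, 0.0]
ft_force: [0.4, 0.1, 0.5]
grip_width: 0.999
```

```bash
python3 - <<'E'
from h import *
shift([.4215,-.2643,.029],-7.7);cal=manip.calibration("wrist")
p,d=manip.camera("wrist");cv2.imwrite("pics/w7.png",p[:,:,::-1])
E
```

```text
clock 16.5 pos [ 0.4218 -0.2643  0.0319] tooly yaw -7.68 tilt 0.02 j [-0.19  0.38  0.76  2.04 -0.34  0.85  0.63]
shift [-0.0001 -0.0003  0.0029] twist 0.0004
```

View pics/w7.png

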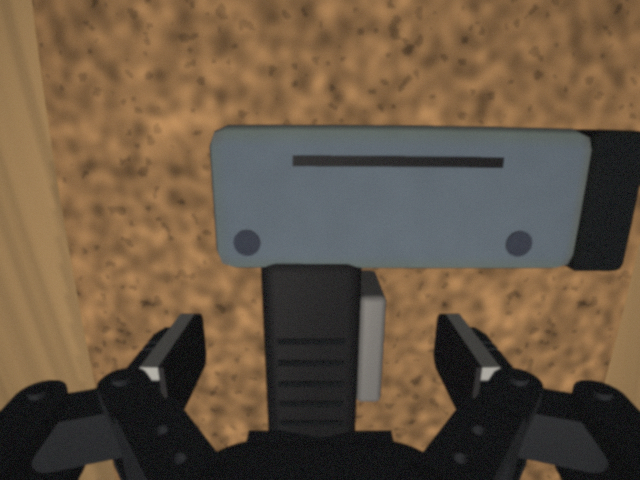

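jog_arm(steps=[0.075, 0, 0, 0.001, 0, 0.065, 0, 0, 0.002, 0, 0.057, 0, 0, 0.002, 0, 0.05, 0, 0, 0.002, 0, 0.044, 0, 0, 0.002, 0, 0.04, 0, 0, 0.002, 0, 0.035, 0, 0, 0.002, 0, 0.02, 0, 0, 0.002, 0, 0.02, 0, 0, 0.002, 0, 0.02, 0, 0, 0.002, 0], grip_force=90)

```text
clock: 17.55
position: [0.4207, -0.2643, 0.0304]
ee_rot: [0.753, 0.658, 0.0, -0.001]
ft_force: [-10.0, 4.5, 18.9]
grip_width: 0.382
```

jog_arm(steps=[0.02, 0, 0, 0, 0, 0.02, 0, 0, 0, 0, 0.02, 0, 0, -0.003, 0, 0.02, 0, 0, -0.008, 0, 0.02, 0, 0, -0.015, 0, 0.02, 0, 0, -0.024, 0, 0.02, 0, 0, -0.033, 0, 0.02, 0, 0, -0.04, 0, 0.02, 0, 0, -0.044, 0, 0.02, 0, 0, -0.044, 0])

```text
clock: 18.55
position: [0.422, -0.2642, 0.0744]
ee_rot: [0.753, 0.658, 0.0, 0.0]
ft_force: [0.1, -0.4, -2.4]
grip_width: 0.382
```

```bash
python3 - <<'E'
from h import *
shift([.4215,-.2643,.26],-7.7);print(manip.get_obs()["grip_width"]*85.4)
import pickle;pickle.dump(manip.calibration("wrist"),open("w8.pkl","wb"))
p,d=manip.camera("wrist");cv2.imwrite("pics/w8.png",p[:,:,::-1]);np.savez("w8.npz",p=p,d=d)
E
```

```text
clock 18.55 pos [ 0.422  -0.2642  0.0744] tooly yaw -7.67 tilt 0.06 j [-0.24  0.3   0.8   2.02 -0.27  0.93  0.57]
shift [-1.000e-04 -3.000e-04 -1.856e-01] twist 0.0006
32.60650549701788
```

View pics/w8.png

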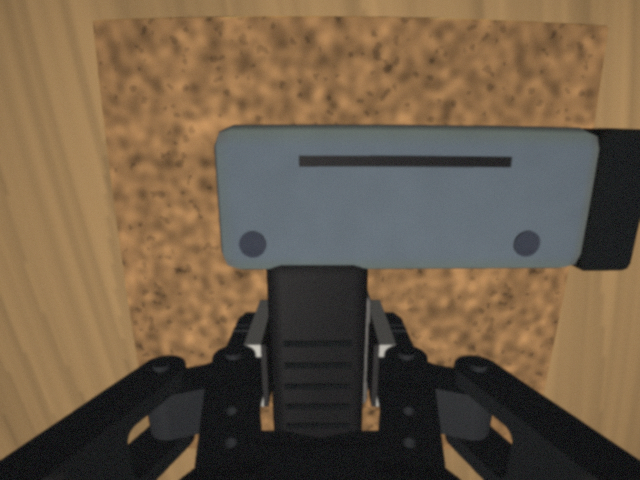

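```bash
python3 - <<'E'
from h import *
import pickle
cal=pickle.load(open("w8.pkl","rb"));z=np.load("w8.npz");X=cloud(cal,z["d"]);o,r=tool()
L=((X-o["position"])@r)
def fit(m):
    P=L[m];A=np.c_[P[:,:2],np.ones(len(P))]
    for _ in range(3):
        s=np.linalg.lstsq(A,P[:,2],rcond=None)[0];e=np.abs(P[:,2]-A@s);k=e<.003;P,A=P[k],A[k]
    return s,len(P),e.std()
m=np.zeros((480,640),bool);m[172:225,270:510]=1
s,n,e=fit(m);print("head slope deg x,y",np.degrees(s[:2]),"z at0",s[2],n,e)
m[:]=0;m[280:430,285:355]=1;print(fit(m))
f=lambda uv:((to_plane(cal,uv,o["position"][2]+.0155)-o["position"])@r)[:,:2].round(4)*1000
print(f([(252,243),(526,243),(216,200),(640,200),(400,126),(400,268)]))
e=f([(252,243),(526,243)]);d=e[1]-e[0];print("yaw of scanner x vs tool y deg",np.degrees(np.arctan2(-d[0],d[1])))
E
```

```text
head slope deg x,y [-2.12504358  0.60591638] z at0 -0.011245231392791858 10391 0.00034642083902309667
(array([-0.00078186,  0.01125756, -0.01331402]), 9693, np.float64(0.00033784838860807353))
[[ 40.7 -18.9]
 [ 40.7  61.3]
 [ 53.2 -28.5]
 [ 53.8  94.3]
 [ 73.2  22.1]
 [ 33.   24.3]]
yaw of scanner x vs tool y deg -0.0
```

jog_arm(steps=[0.02, 0, 0, -0.01, 0, 0.02, 0, 0, -0.03, 0, 0.02, 0, 0, -0.055, 0, 0.02, 0, 0, -0.08, 0, 0.02, 0, 0, -0.108, 0, 0.02, 0, 0, -0.135, 0, 0.02, 0, 0, -0.16, 0, 0.02, 0, 0, -0.178, 0, 0.02, 0, 0, -0.188, 0, 0.02, 0, 0, -0.19, 0])

```text
clock: 19.6
position: [0.4218, -0.2645, 0.2646]
ee_rot: [0.753, 0.658, 0.0, 0.0]
ft_force: [0.5, 0.3, -3.2]
grip_width: 0.38
```

jog_arm(steps=[0.02, 0.008, 0, 0, 0, 0.02, 0.024, -0.001, 0, 0, 0.02, 0.05, -0.0015, 0, 0, 0.02, 0.08, -0.002, 0, 0, 0.02, 0.11, -0.003, 0, 0, 0.02, 0.14, -0.004, 0, 0, 0.02, 0.17, -0.005, 0, 0, 0.02, 0.2, -0.006, 0, 0, 0.02, 0.23, -0.007, 0, 0, 0.02, 0.26, -0.008, 0, 0])

```text
clock: 20.6
position: [0.4476, -0.0038, 0.2626]
ee_rot: [0.753, 0.658, -0.001, -0.0]
ft_force: [1.2, 0.3, -3.0]
grip_width: 0.379
```

jog_arm(steps=[0.02, 0.03, -0.001, 0, 0, 0.02, 0.06, -0.002, 0, 0, 0.02, 0.09, -0.003, 0, 0, 0.02, 0.12, -0.004, 0, 0, 0.02, 0.15, -0.005, 0, 0, 0.02, 0.18, -0.006, 0, 0, 0.02, 0.21, -0.007, 0, 0, 0.02, 0.235, -0.008, 0, 0, 0.02, 0.248, -0.008, 0, 0, 0.02, 0.253, -0.008, 0, 0])

```text
clock: 21.6
position: [0.4736, 0.2474, 0.2626]
ee_rot: [0.752, 0.659, -0.001, -0.0]
ft_force: [-0.4, -0.5, -3.0]
grip_width: 0.377
```

```bash
python3 - <<'E'
from h import *
shift([.4746,.2467,.1264],-7.75);print(manip.get_obs()["grip_width"]*85.4,manip.get_obs()["ft_force"])
p,d=manip.camera("wrist");cv2.imwrite("pics/w9.png",p[:,:,::-1])
E
```

```text
clock 21.6 pos [0.4736 0.2474 0.2626] tooly yaw -7.58 tilt 0.12 j [-0.84  0.12  0.3   1.69 -0.04  1.33 -0.67]
shift [-0.0003  0.0013  0.1362] twist 0.0029
32.21107660725485 [-0.36355304 -0.45597281 -2.97402151]
```

View pics/w9.png

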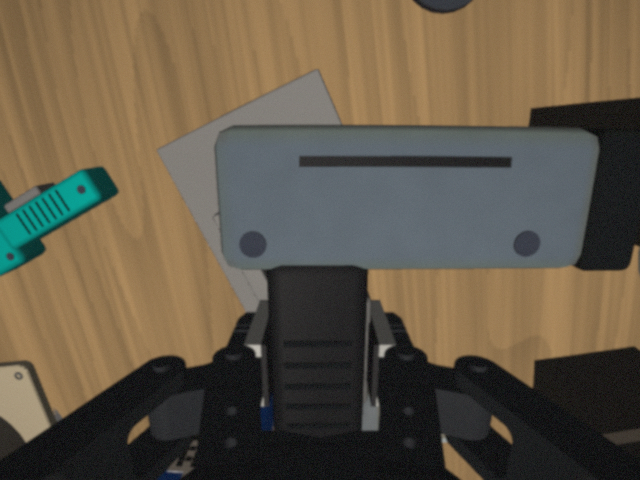

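jog_arm(steps=[0.02, 0, 0.001, 0.01, 0, 0.02, 0, 0.001, 0.028, 0.003, 0.02, 0, 0.001, 0.05, 0.003, 0.02, 0, 0.001, 0.072, 0.003, 0.02, 0, 0.001, 0.092, 0.003, 0.02, 0, 0.001, 0.11, 0.003, 0.02, 0, 0.001, 0.124, 0.003, 0.02, 0, 0.001, 0.132, 0.003, 0.02, 0, 0.001, 0.136, 0.003, 0.02, 0, 0.001, 0.136, 0.003])

```text
clock: 22.65
position: [0.4754, 0.246, 0.1277]
ee_rot: [0.754, 0.657, -0.0, -0.0]
ft_force: [1.5, -0.0, -2.2]
grip_width: 0.381
```

```bash
python3 - <<'E'
from h import *
shift([.4746,.2467,.1264],-7.75);print(manip.get_obs()["grip_width"]*85.4)
p,d=manip.camera("wrist");cv2.imwrite("pics/w10.png",p[:,:,::-1])
p,d=manip.camera("top");cv2.imwrite("pics/t10.png",cv2.resize(p[110:290,150:330,::-1],None,fx=3.3,fy=3.3));np.savez("t10.npz",p=p,d=d)
p,d=manip.camera("scene");cv2.imwrite("pics/s10.png",cv2.resize(p[230:410,210:450,::-1],None,fx=3.3,fy=3.3));np.savez("s10.npz",p=p,d=d)
E
```

```text
clock 22.65 pos [0.4754 0.246  0.1277] tooly yaw -7.87 tilt 0.0 j [-0.82  0.24  0.29  1.86 -0.08  1.06 -0.64]
shift [ 0.0006 -0.0009  0.0013] twist -0.002
32.51829645917419
```

View pics/w10.png

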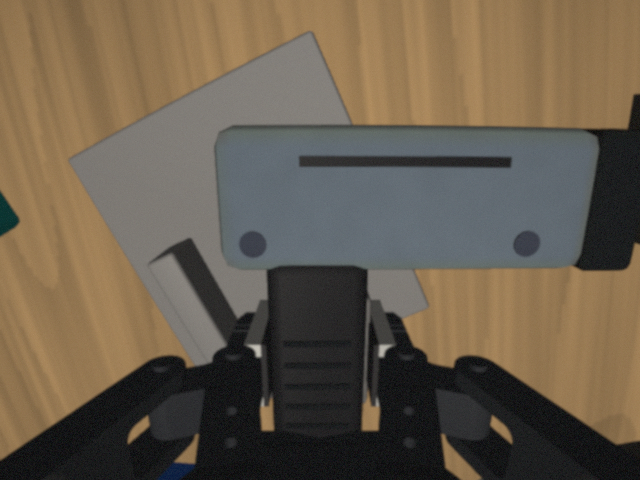

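View pics/t10.png

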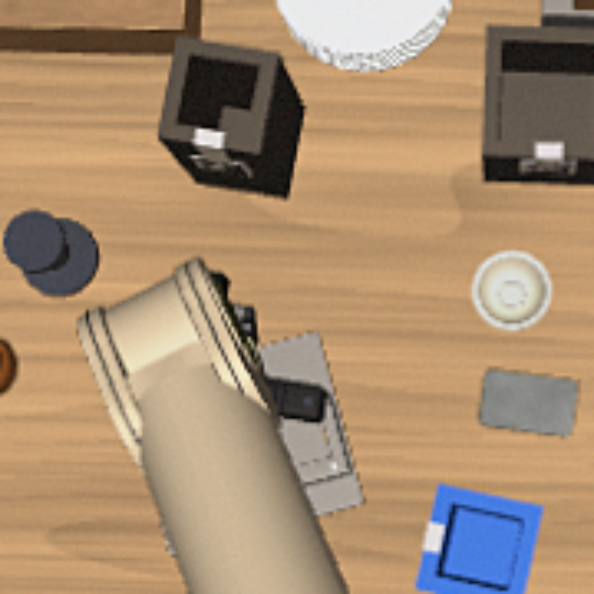

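View pics/s10.png

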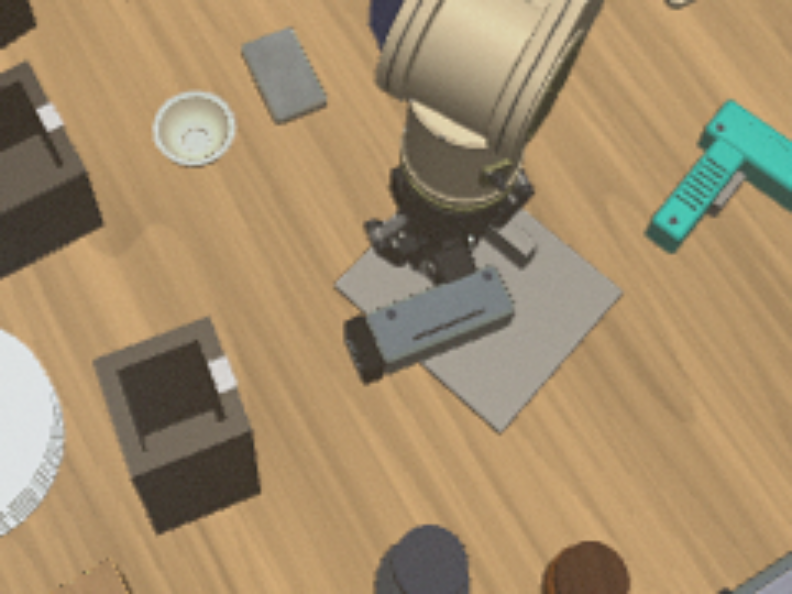

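```bash
python3 - <<'E'
from h import *
p=np.load("s10.npz")["p"];cv2.imwrite("pics/s10b.png",cv2.resize(p[305:350,310:370,::-1],None,fx=12,fy=12,interpolation=cv2.INTER_CUBIC))
E
```

```text
(no output)
```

View pics/s10b.png

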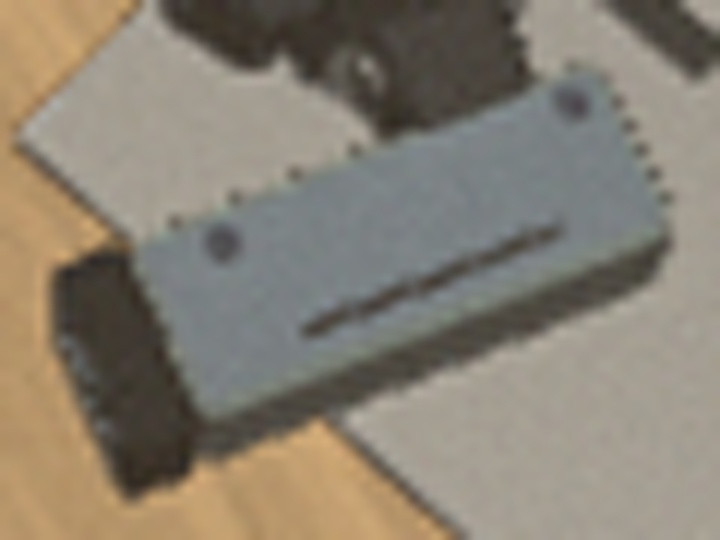

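```bash
python3 - <<'E'
from h import *
cs=manip.calibration("scene")
px=lambda c,k,o:(np.array(c,float)+.5)/k-.5+np.array(o)
Q=to_plane(cs,px([(133,240),(205,415),(668,235),(590,68)],12,(310,305)),.1405)
F=(Q[0]+Q[1])/2;B=(Q[2]+Q[3])/2;e=(F-B)[:2]
print(Q.round(4),"w",np.linalg.norm(Q[0]-Q[1]),"L",np.linalg.norm(e),"yaw",np.degrees(np.arctan2(e[1],e[0])))
for a,b in((3,0),(2,1)):
    q=Q[b]-Q[a];print("edge yaw",np.degrees(np.arctan2(q[1],q[0])))
y=np.radians(-7.8);u=np.array([np.cos(y),np.sin(y)]);v=np.array([-u[1],u[0]])
c=np.array([.723,.2665]);lab=c-.045*u
M=((F+B)/2)[:2];print("lateral head vs label",(M-lab)@v,"back end to label",(lab-B[:2])@u,"expected",.23)
# from kinematics
e7=np.radians(-7.87);u7=np.array([np.cos(e7),np.sin(e7)]);v7=np.array([-u7[1],u7[0]])
O=np.array([.4754,.2460])+.0135*u7+.053*v7;n=O+.085*u7
print("kin nose",n,"lateral",(n-lab)@v,"dist",(lab-n)@u)
E
```

```text
[[0.5601 0.2668 0.1405]
 [0.5663 0.307  0.1405]
 [0.4604 0.3227 0.1405]
 [0.4543 0.2829 0.1405]] w 0.04068782408498287 L 0.1070181675811449 yaw -8.509301791523368
edge yaw -8.629412395340164
edge yaw -8.389374591511913
lateral head vs label -0.0007778077486539563 back end to label 0.22310587689202535 expected 0.23
kin nose [0.58022933 0.28501361] lateral -0.0010338864409532192 dist 0.09896231787847516
```

jog_arm(steps=[0.02, 0.0005, 0, 0.0005, 0, 0.02, 0.001, 0, 0.001, 0, 0.02, 0.001, 0, 0.001, 0, 0.02, 0.001, 0, 0.001, 0, 0.02, 0.001, 0, 0.001, 0, 0.02, 0.001, 0, 0.001, 0, 0.02, 0.001, 0, 0.001, 0, 0.02, 0.001, 0, 0.001, 0, 0.02, 0.001, 0, 0.001, 0, 0.02, 0.001, 0, 0.001, 0])

```text
clock: 23.8
position: [0.4755, 0.2472, 0.1268]
ee_rot: [0.754, 0.657, 0.0, -0.0]
ft_force: [-0.5, 0.3, -2.7]
grip_width: 0.378
```

jog_arm(steps=[0.02, 0, 0, 0, 0, 0.02, 0, 0, 0, 0, 0.02, 0, 0, 0, 0, 0.02, 0, 0, 0, 0, 0.02, 0, 0, 0, 0, 0.02, 0, 0, 0, 0, 0.02, 0, 0, 0, 0, 0.02, 0, 0, 0, 0, 0.02, 0, 0, 0, 0, 0.02, 0, 0, 0, 0])

```text
clock: 24.8
position: [0.4755, 0.2472, 0.1268]
ee_rot: [0.754, 0.657, 0.0, -0.0]
ft_force: [-0.6, -0.1, -2.6]
grip_width: 0.379
```

jog_arm(steps=[0.02, 0, 0, 0, 0, 0.02, 0, 0, 0, 0, 0.02, 0, 0, 0, 0, 0.02, 0, 0, 0, 0, 0.02, 0, 0, 0, 0, 0.02, 0, 0, 0, 0, 0.02, 0, 0, 0, 0, 0.02, 0, 0, 0, 0, 0.02, 0, 0, 0, 0, 0.02, 0, 0, 0, 0])

```text
clock: 25.8
position: [0.4755, 0.2472, 0.1268]
ee_rot: [0.754, 0.657, 0.0, -0.0]
ft_force: [0.9, -0.2, -2.6]
grip_width: 0.378
```

```bash
python3 - <<'E'
from h import *
shift([.4746,.2467,.1264],-7.75);print(manip.get_obs()["grip_width"]*85.4)
E
```

```text
clock 25.8 pos [0.4755 0.2472 0.1268] tooly yaw -7.85 tilt 0.01 j [-0.82  0.24  0.29  1.86 -0.08  1.05 -0.64]
shift [-0.0006 -0.0008  0.0004] twist -0.0018
32.243070315245916
```

jog_arm(steps=[0.02, 0, 0, -0.008, 0, 0.02, 0, 0, -0.024, 0, 0.02, 0, 0, -0.044, 0, 0.02, 0, 0, -0.066, 0, 0.02, 0, 0, -0.088, 0, 0.02, 0, 0, -0.108, 0, 0.02, 0, 0, -0.124, 0, 0.02, 0, 0, -0.134, 0, 0.02, 0, 0, -0.138, 0, 0.02, 0, 0, -0.138, 0])

```text
clock: 26.8
position: [0.4755, 0.2472, 0.265]
ee_rot: [0.754, 0.657, 0.0, -0.0]
ft_force: [-0.1, -0.6, -3.0]
grip_width: 0.378
```

jog_arm(steps=[0.02, -0.008, 0, 0, 0, 0.02, -0.024, 0.001, 0, 0, 0.02, -0.05, 0.0015, 0, 0, 0.02, -0.08, 0.002, 0, 0, 0.02, -0.11, 0.003, 0, 0, 0.02, -0.14, 0.004, 0, 0, 0.02, -0.17, 0.005, 0, 0, 0.02, -0.2, 0.006, 0, 0, 0.02, -0.23, 0.007, 0, 0, 0.02, -0.26, 0.008, 0, 0])

```text
clock: 27.8
position: [0.4467, -0.0141, 0.2642]
ee_rot: [0.754, 0.657, -0.0, -0.0]
ft_force: [-0.2, -0.6, -3.3]
grip_width: 0.376
```

jog_arm(steps=[0.02, -0.03, 0.001, 0, 0, 0.02, -0.06, 0.002, 0, 0, 0.02, -0.09, 0.003, 0, 0, 0.02, -0.12, 0.004, 0, 0, 0.02, -0.15, 0.005, 0, 0, 0.02, -0.18, 0.006, 0, 0, 0.02, -0.21, 0.007, 0, 0, 0.02, -0.235, 0.008, 0, 0, 0.02, -0.248, 0.008, 0, 0, 0.02, -0.253, 0.008, 0, 0])

```text
clock: 28.8
position: [0.4194, -0.2654, 0.2643]
ee_rot: [0.755, 0.656, -0.0, -0.0]
ft_force: [-0.2, 0.7, -3.0]
grip_width: 0.379
```

```bash
python3 - <<'E'
from h import *
shift([.4215,-.2643,.06],-7.75);print(manip.get_obs()["grip_width"]*85.4)
E
```

```text
clock 28.8 pos [ 0.4194 -0.2654  0.2643] tooly yaw -8.06 tilt 0.05 j [-0.37  0.01  0.87  1.8  -0.01  1.33  0.35]
shift [0.0014 0.0021 0.2043] twist -0.0054
32.39448787776371
```

jog_arm(steps=[0.02, 0, 0.001, 0.01, 0, 0.02, 0.001, 0.002, 0.03, 0, 0.02, 0.001, 0.002, 0.058, 0, 0.02, 0.001, 0.002, 0.09, 0, 0.02, 0.001, 0.002, 0.122, 0, 0.02, 0.001, 0.002, 0.152, 0, 0.02, 0.001, 0.002, 0.178, 0, 0.02, 0.001, 0.002, 0.198, 0, 0.02, 0.001, 0.002, 0.212, 0, 0.02, 0.001, 0.002, 0.22, 0])

```text
clock: 29.8
position: [0.4228, -0.2616, 0.0433]
ee_rot: [0.754, 0.657, -0.0, -0.001]
ft_force: [-0.4, 0.0, -1.6]
grip_width: 0.381
```

jog_arm(steps=[0.02, 0, 0, 0.002, 0, 0.02, 0, 0, 0.004, 0, 0.02, 0, 0, 0.006, 0, 0.02, 0, 0, 0.008, 0, 0.02, 0, 0, 0.009, 0, 0.02, 0, 0, 0.01, 0, 0.02, 0, 0, 0.011, 0, 0.02, 0, 0, 0.011, 0, 0.02, 0, 0, 0.011, 0, 0.02, 0, 0, 0.011, 0])

```text
clock: 30.8
position: [0.4234, -0.2625, 0.0338]
ee_rot: [0.754, 0.657, 0.0, 0.0]
ft_force: [0.5, -0.5, -3.2]
grip_width: 0.376
```

Still hanging; contact expected near 0.030.

jog_arm(steps=[0.02, 0, 0, 0.0005, 0, 0.02, 0, 0, 0.001, 0, 0.02, 0, 0, 0.0015, 0, 0.02, 0, 0, 0.002, 0, 0.02, 0, 0, 0.0025, 0, 0.02, 0, 0, 0.003, 0, 0.02, 0, 0, 0.003, 0, 0.02, 0, 0, 0.003, 0, 0.02, 0, 0, 0.003, 0, 0.02, 0, 0, 0.003, 0])

```text
clock: 31.8
position: [0.4233, -0.2625, 0.0309]
ee_rot: [0.754, 0.657, 0.0, 0.0]
ft_force: [-2.5, 0.6, 2.5]
grip_width: 0.373
```

jog_arm(steps=[0.02, 0, 0, 0.0003, 0, 0.03, 0, 0, 0.0003, 0, 0.038, 0, 0, 0, 0, 0.044, 0, 0, 0, 0, 0.05, 0, 0, 0, 0, 0.06, 0, 0, 0, 0, 0.07, 0, 0, 0, 0, 0.08, 0, 0, 0, 0, 0.085, 0, 0, 0, 0, 0.085, 0, 0, 0, 0])

```text
clock: 32.8
position: [0.4234, -0.2625, 0.0308]
ee_rot: [0.754, 0.657, 0.0, -0.0]
ft_force: [-0.1, 0.3, -0.3]
grip_width: 0.996
```

jog_arm(steps=[0.085, 0, 0, -0.004, 0, 0.085, 0, 0, -0.014, 0, 0.085, 0, 0, -0.03, 0, 0.085, 0, 0, -0.055, 0, 0.085, 0, 0, -0.085, 0, 0.085, 0, 0, -0.115, 0, 0.085, 0, 0, -0.145, 0, 0.085, 0, 0, -0.17, 0, 0.085, 0, 0, -0.19, 0, 0.085, 0, 0, -0.2, 0])

```text
clock: 33.8
position: [0.4237, -0.263, 0.233]
ee_rot: [0.754, 0.657, 0.001, 0.001]
ft_force: [-0.4, -0.1, -0.5]
grip_width: 0.996
```

```bash
python3 - <<'E'
from h import *
o=manip.get_obs();print(o["ft_force"],o["clock"])
for n in("wrist","scene","top"):
    p,d=manip.camera(n);cv2.imwrite(f"pics/{n}_end.png",p[:,:,::-1])
    if n!="wrist":
        q=np.load(f"{n}0.npz")["p"];df=(np.abs(p.astype(int)-q).sum(2)>60).astype(np.uint8)
        df=cv2.morphologyEx(df,cv2.MORPH_OPEN,np.ones((3,3),np.uint8));_,_,st,_=cv2.connectedComponentsWithStats(df);print(n,st[1:][st[1:,4]>25].tolist())
E
```

```text
[-0.44038774 -0.08502728 -0.54151405] 33.8
scene [[238, 0, 240, 149, 11911], [438, 0, 202, 299, 17119], [406, 94, 31, 83, 1197], [451, 98, 16, 20, 210], [469, 144, 6, 6, 27], [250, 164, 41, 50, 981], [537, 268, 103, 110, 4760], [337, 291, 50, 65, 1285]]
top [[311, 216, 151, 231, 10196], [191, 220, 57, 44, 1026], [0, 328, 345, 152, 16876], [281, 374, 48, 44, 965]]
```

View pics/wrist_end.png

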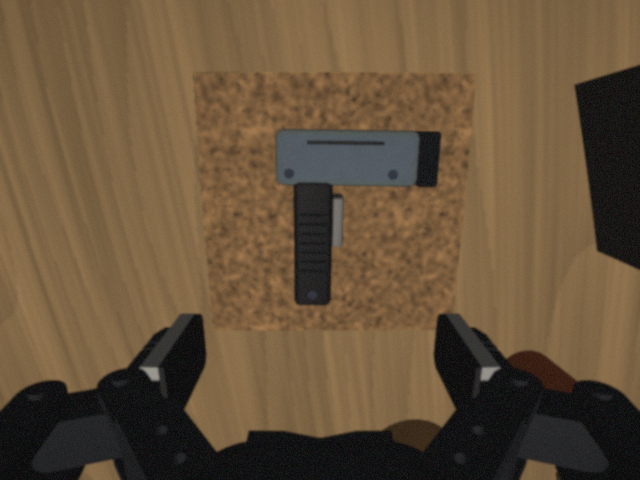

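View pics/scene_end.png

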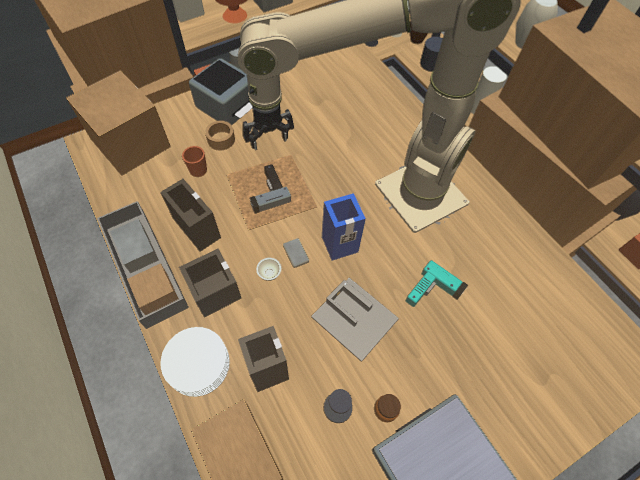

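The scanner lies on the pad with its trigger out, and the gripper is clear above it. The only changes from the first pictures are the arm, the dock and the scanner.

```bash
python3 -c "
from workcell import manip
print(manip.hand_in())"
```

```text
the job is handed in; nothing more can be done
None
```

The job is done and handed in at about 34 s of the 72 s allowed. I lifted the grey scanner out of the dock by its head and laid it on the cork pad. I then took it again by the handle with the trigger squeezed, aimed it at the tall vase's label, and laid it back on the pad the same side up.

- **Trigger:** the grip closed to about 32–33 mm by the gripper's reading. That fits the 35 mm width for a squeezed trigger, since the gripper also read the 44 mm head about 1.5 mm narrow. I could not read the trigger's travel directly.
- **Aim:** I held it still for over 2 s. Robot position and the scene picture put the nose about 99 mm from the label, within about 1 mm sideways and 1° of square, at about 0.12 m height.
- **Laid down:** contact with the pad was felt before letting go. The last wrist picture shows the scanner flat on the pad with the trigger out and the gripper clear.
- **Other goods:** comparing the first and last pictures from the scene and top cameras shows no changes other than the arm, the dock and the scanner on the pad.

Some checks disagreed slightly:
- The top and scene cameras differed by about 3 mm in y on the dock and vase. I went with the scene camera because it matched where the gripper closed.
- Wrist depth suggested about 2° of roll on the head but none on the handle, so I put that down to sensor error.
- The label itself was not visible at close range, so its position comes from the measured rim of the vase.

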